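Raise a drilling lift fixture by its cam lever and hold it

ROBOT

A 6-joint arm with a two-finger parallel gripper is mounted at the origin on the work surface. World frame = base frame: x ahead of the robot, y to its left, z up, the work surface at z = 0. Lengths are in mm, angles in rad, forces in N, time in s.
With the tool pointing down it reaches from about 225 to 725 mm from the base axis. Payload 3.1 kg.
Tool frame: the origin (TCP) lies at the very end of the fingers, on their centre line; the grasp point (between the pads) lies behind it (manip.grip_point_offset is the z of the grasp point in the tool frame, in mm); z points along the fingers, y is the direction in which the jaws open and shut (so a half turn about z gives the same grasp; the last joint's range is limited). The gripper opens to 85 mm and grips with 20 to 120 N. Pads are 22 mm wide; open, the fingers measure 114 mm over their backs; the gripper's body (76 mm by 85 mm) begins 54 mm behind the grasp point. The pads swing forward as they close: fully open they stand 13 mm farther back than shut.
Start: joints at [-1.452, 0.048, 0.099, 1.622, 0, 1.443], TCP at [128.244, -509.088, 231.312] pointing down, gripper open.
Joint ranges: [-2.91, 2.91], [-0.99, 1.94], [-1.21, 1.42], [-2.12, 2.29], [-1.49, 1.47], [-3.14, 3.14]. Speed limits (rad/s): [2.79, 2.79, 3.14, 3.14, 3.14, 3.14].

INTERFACE

Orientations are given as a 3x3 rotation matrix whose columns are the frame's x, y, z axes.
In Python, from bench import manip, vision gives the robot as it stands.
- The arm moves only by the tool send_rows, never from a script. Its argument "series" is a list of rows, each an object with "angular": the turn, a rotation vector about the tool's x, y, z in degrees, a list of three; "linear": the shift along the tool's x, y, z in cm, a list of three; "gripper": the finger opening in cm, from 0 to 8.54. In form: [{"angular": [wx, wy, wz], "linear": [x, y, z], "gripper": gripper}, ...]. A call has 1 to 5 rows; each row shifts and turns the commanded pose from where the row before left it, along the tool's axes as they then stand; what a row does not reach is not made up. A row lasts 1/12 s, in which the tool goes at most 41.7 mm and 7.16 degrees, less where a joint would pass 70% of its speed; a pose out of reach is approached as far as the arm can. A call with a gripper value outside its range is refused whole. The fingers move at their own pace and stop on an object; "newtons" is the grip in N (left out, the last holds). Time passes only in rows, so rows that do not move let the fingers close. It gives the time, the measured TCP pose, the force and the opening at its end, in the units of the state.
- manip.get_obs(): the state, without advancing time (a new reading comes with each control period).
- vision.get_image(name): name is "scene" or "side" or "wrist"; returns a dict with "img" (384x512x3 uint8, red, green, blue), "fx", "fy", "cx", "cy" (pixels), "dist_coeffs" ([k1, k2, p1, p2, k3] as OpenCV has them; the pictures are not rectified), "R" (3x3) and "t" (3): a world point X has camera coordinates R X + t; the wrist camera has in their place "mount" (4x4, takes a point from camera to tool coordinates, whose origin is the TCP and whose axes are the flange's). Camera axes: x right, y down, z forward; pixel columns grow to the right and rows downward; lengths in mm; the calibration is good to about 2 mm. A picture is of the moment at which its call begins: read the wrist's pose just before it. There is no depth.
- manip.close_job(): hands the job in, once; it reports no verdict.
The state is a dict: "time_s": time; "joint_positions": joint angles; "qvel": joint speeds; "joint_efforts": joint torques, N m; "tool_pos": TCP position; "ee_rot": TCP orientation; "wrist_force": force on the tool from outside, world axes, zero at the start; "wrist_torque": the same for the moment, N m; "grip_width": finger opening in mm.
Only numpy, scipy, OpenCV 4.12 (cv2) and the standard library are available. Lean on these libraries where they do the work, as an engineer would, in place of code of your own. Each camera call takes 0.05 s, during which the arm holds its last target. There are 200 camera calls.

TASK

Get the lift fixture ready for drilling: first swing its folded support leg all the way out until it drops into its end catch. Then take the cam lever by its handle, turn it up to where the cam lifts the platen highest (the lever standing straight up, not past it), and finish while still holding it there, because it springs back if let go. The workpiece must stay on the platen and the other things on the bench must be left where they are.

Things in the scene. Friction and masses are not known exactly. Their poses are not given: they have to be found in the camera images.
- fixture: the lift fixture, fixed: green base plate 200 x 170 x 20 mm with two upright cheeks (tops 105 mm above the bench) carrying a steel cam shaft, a steel platen 180 x 100 mm above (top at 132 mm at rest), the cam lever on its -y side and the support leg on its +y side, hinged on an ear of the base (60 mm wide, 20 mm high, reaching 200 mm to +y of the origin). Origin: centre of the base's underside; z up
- leg (a joint): angle of the support leg about its upright pin, rad: 0 folded, the leg lying along the fixture's +x; grows anticlockwise seen from above; 1.57 fully out, along the fixture's +y, its end stop. About 0.5 N at the grip swings it, 1 to 2 N over the sprung ball catch, felt from 1.28 on with its crest at 1.44; past that it draws the leg home and keeps it; short of it the leg stays unseated
- leg_grip (a point): middle of the upright steel grip post at the leg's outer end: 18 mm diameter, from 40 to 100 mm above the bench, this point at 70 mm; 120 mm from the hinge. Below it the flat leg bar (22 mm wide, top 40 mm above the bench) and a rubber foot just clear of the bench
- leg_hinge (a point): point on the axis of the leg's upright hinge pin, 70 mm above the bench (the height of leg_grip), 70 mm to -x and 130 mm to +y of the fixture's origin
- lever (a joint): angle of the cam lever about the level shaft along the fixture's y, rad: 0 at rest, the lever leaning to the fixture's -x, 0.37 rad above level; it turns up and over towards +x; 1.20 straight up, the cam's highest lift; beyond that the platen sinks again, down to the stop at 1.65. A spring always draws it back to 0: needs about 1 to 6 N at the handle, and falls back when let go
- handle: black round handle of the cam lever, 18 mm diameter, 96 mm long, lying level along the fixture's y and sticking out sideways (-y) from the end of the 130 mm long lever, clear of the fixture. Origin: middle of its length, on its axis; it is 132 mm above the bench at rest and 215 mm when the lever is straight up. It is a sleeve that spins freely on its pin
- lever_pivot (a point): point on the axis of the cam shaft, beside the fixture in the handle's plane of swing: 20 mm to +x and 140 mm to -y of the fixture's origin, 85 mm above the bench. The middle of the handle circles this point at 130 mm
- platen (a joint): height of the platen above its rest, m: 0 at rest, 0.012 at the cam's highest lift
- platen_top (a point): centre of the platen's upper face; two low rails 6 mm high run along its sides
- work_center (a point): the workpiece, an aluminium flange 90 x 70 x 10 mm with a round boss 48 mm in diameter on it, 30 mm tall in all, 0.3 to 0.55 kg, lying loose on the platen; the point is its centre, half-way up (15 mm over the platen)
- jar_mid (a point): bystander: green glass jar with a steel lid, 64 mm diameter, 90 mm tall; its centre
- vblock_mid (a point): bystander: dark steel V-block 60 x 45 x 45 mm; its centre
- brush_mid (a point): bystander: hand brush 220 mm long, lying on the bench; point at its middle
There are look-alikes about, which are no part of the job. Of the things that look like the part that bears work_center, the smallest one is meant.

How it is judged:
By the outcome, as a careful person would: the job done as asked, in the order asked, and still so for the second after the job is handed in, while the arm keeps its last pose, push and grip.
It also fails if it takes over 51 s, if anything falls off the work surface, if the arm or the gripper's body presses on something with over 40 N, if the wrist force passes 120 N, or if a joint passes its speed limit or range.

## Working session

There is one attempt and no reset: what is moved stays moved. The work goes in short steps, Python scripts to look and compute and a tool call to move; the robot and the scene stay as the last step left them, time stands still between calls to the robot, and variables do not carry over. Pictures are saved under pics/ and viewed, about 8 in all and at most 12, crops included, and the job is handed in when it is done.

Besides the shell and the picture viewer there is one more tool, called after "Request:" as name(argument=value, ...) on one line, values as JSON. send_rows: Moves the arm, as the interface text tells. Its arguments: {"type":"object","properties":{"series":{"type":"array"},"newtons":{"type":"number"}},"required":["series"]}

```bash
mkdir -p pics; ls; python3 - <<'E'
from bench import manip, vision
import cv2, pickle
o=manip.get_obs(); print(o['time_s'],o['tool_pos'],o['ee_rot'],o['grip_width'],manip.grip_point_offset)
d={}
for n in ['scene','side','wrist']:
    d[n]=vision.get_image(n); cv2.imwrite(f'pics/{n}0.png',d[n]['img'][:,:,::-1])
d['o']=o
pickle.dump(d,open('d0.pkl','wb'))
for n in ['scene','side']:
    print(n,d[n]['fx'],d[n]['dist_coeffs'],-d[n]['R'].T@d[n]['t'])
E
```

```text
pics
0.0 [ 128.16104629 -508.48727018  230.12951161] [[ 9.69699538e-01  2.44300472e-01 -2.92418423e-04]
 [ 2.44300484e-01 -9.69696809e-01  2.31767616e-03]
 [ 2.82652168e-04 -2.31888746e-03 -9.99997271e-01]] 85.50994138833592 -18.700000000000003
scene 462.8254417131835 [-0.17401343  0.          0.          0.          0.        ] [1133.26045412  681.68253547 1476.35070929]
side 388.9891604343913 [-0.12884008  0.          0.          0.          0.        ] [  226.78990084 -1045.358435     983.78422301]
```

View pics/scene0.png

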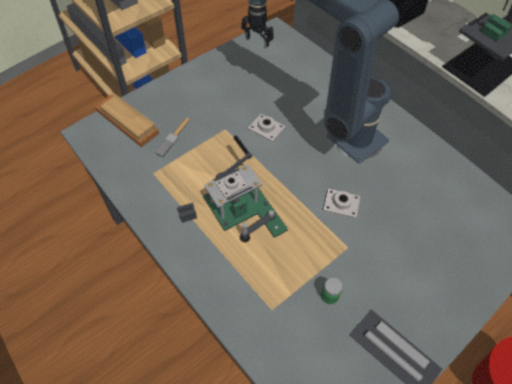

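View pics/side0.png

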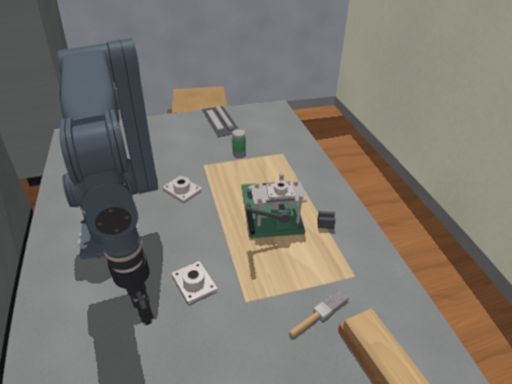

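The scene picture shows the fixture on a wooden board around (235,200), the lever handle at about (240,147) and the leg posts at (245,235) and (270,215). The side picture shows it around (272,210). I'll zoom in on both.

```bash
python3 - <<'E'
import cv2, numpy as np
a=cv2.imread('pics/scene0.png')[125:255,170:300]; b=cv2.imread('pics/side0.png')[160:290,220:350]
f=lambda x:cv2.resize(x,None,fx=4.5,fy=4.5,interpolation=cv2.INTER_CUBIC)
A=f(a);B=f(b)
cv2.imwrite('pics/crop0.png',A[:, :]);cv2.imwrite('pics/crop1.png',B)
E
```

```text
(no output)
```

View pics/crop0.png

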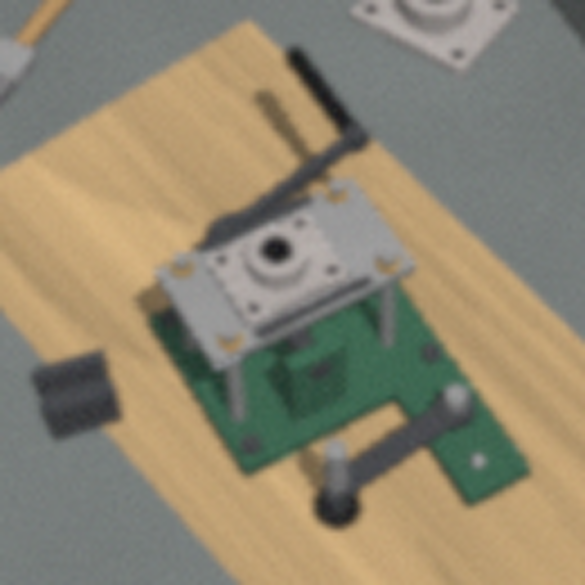

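View pics/crop1.png

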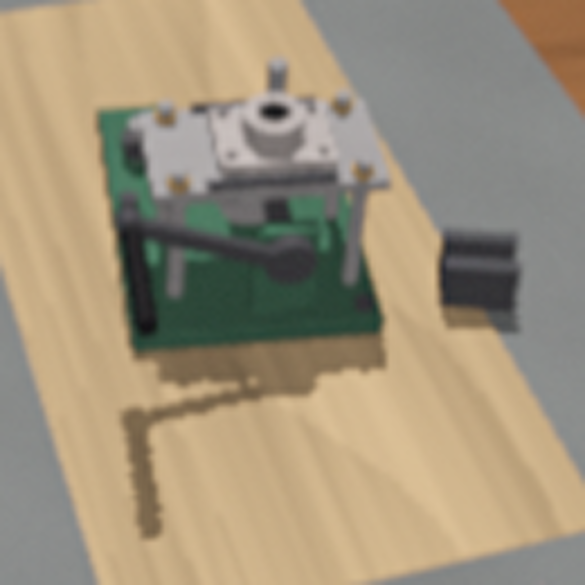

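The crops show: post top at scene crop (336,448) and side crop (278,65); handle ends at scene (297,52)/(357,138) and side (150,328)/(127,207). The ear corners are at scene (528,470) and (470,503), and the base +x+y corner is at (247,473).

```bash
cat > h.py <<'E'
import numpy as np, cv2
def ray(c,px):
    K=np.array([[c['fx'],0,c['cx']],[0,c['fy'],c['cy']],[0,0,1]])
    u=cv2.undistortPoints(np.array([[px]],float),K,np.array(c['dist_coeffs'])).ravel()
    R=np.array(c['R']);d=R.T@np.array([u[0],u[1],1]);return -R.T@np.array(c['t']),d/np.linalg.norm(d)
def plane(c,px,z):
    o,d=ray(c,px);return o+d*(z-o[2])/d[2]
def tri(r1,r2):
    (o1,d1),(o2,d2)=r1,r2
    s=np.linalg.lstsq(np.stack([d1,-d2],1),o2-o1,rcond=None)[0]
    a,b=o1+s[0]*d1,o2+s[1]*d2;return (a+b)/2,np.linalg.norm(a-b)
E
python3 - <<'E'
import pickle,numpy as np
from h import *
np.set_printoptions(precision=1,suppress=True)
d=pickle.load(open('d0.pkl','rb'));S,D=d['scene'],d['side']
s=lambda x,y:(170+(x+.5)/4.5-.5,125+(y+.5)/4.5-.5)
e=lambda x,y:(220+(x+.5)/4.5-.5,160+(y+.5)/4.5-.5)
print('post',tri(ray(S,s(336,446)),ray(D,e(278,63))), plane(S,s(336,446),100),plane(D,e(278,63),100))
for n,a,b in [('h1',(297,52),(150,328)),('h2',(360,135),(127,207))]:
    print(n,tri(ray(S,s(*a)),ray(D,e(*b))),plane(S,s(*a),132),plane(D,e(*b),132))
print('ear',plane(S,s(528,470),20),plane(S,s(470,503),20),'base++',plane(S,s(247,473),20))
print('side base bot',plane(D,e(135,350),0),plane(D,e(382,330),0))
print('hinge',plane(S,s(458,392),60),'vblock',plane(S,s(75,395),40))
# platen holes
print('platen', [plane(S,s(*p),132) for p in [(337,187),(413,265),(225,368),(158,272)]])
print('boss',plane(S,s(277,248),162),plane(D,e(274,110),162))
E
```

```text
post (array([659.6,  60.8, 101.9]), np.float64(3.7491264286445882)) [660.7  59.2 100. ] [659.   64.3 100. ]
h1 (array([ 460.4, -242. ,  135. ]), np.float64(1.6280783873908877)) [ 458.1 -243.9  132. ] [ 462.  -239.6  132. ]
h2 (array([ 477.2, -132.1,  145.5]), np.float64(5.596536749262728)) [ 473.3 -141.2  132. ] [ 478.9 -115.6  132. ]
ear [528.9 137.7  20. ] [584.1 130.7  20. ] base++ [703.5  -2.8  20. ]
side base bot [ 480.8 -134.8   -0. ] [ 674.5 -163.9    0. ]
hinge [541.4  64.4  60. ] vblock [ 773.2 -138.3   40. ]
platen [array([ 521.1, -111.8,  132. ]), array([522.9, -14.7, 132. ]), array([694.1, -32.8, 132. ]), array([ 681.2, -136.6,  132. ])]
boss [607.2 -77.9 162. ] [606.5 -69.3 162. ]
```

```bash
cat > plan.py <<'E'
import numpy as np, json
from scipy.spatial.transform import Rotation as Ro
from bench import manip
def yawR(deg):  # tool down, tool x at this yaw
    a=np.radians(deg);x=np.array([np.cos(a),np.sin(a),0]);z=np.array([0,0,-1.]);return np.stack([x,np.cross(z,x),z],1)
def plan(way,grip,start=None):
    """way: list of (pos,R); one row each; prints rounded rows, feeding rounding back"""
    o=manip.get_obs();p,R=(np.array(o['tool_pos']),np.array(o['ee_rot'])) if start is None else start
    out=[]
    for q,Q in way:
        l=np.round(R.T@(np.array(q)-p)/10,2);w=np.round(np.degrees(Ro.from_matrix(R.T@Q).as_rotvec()),1)
        if np.linalg.norm(l)>4.17 or np.linalg.norm(w)>7.16: print('TOO BIG',l,w)
        out.append({"angular":w.tolist(),"linear":l.tolist(),"gripper":grip})
        p=p+R@l*10;R=R@Ro.from_rotvec(np.radians(w)).as_matrix()
    for i in range(0,len(out),5): print(json.dumps(out[i:i+5]).replace(' ',''))
    print('end',p.round(1));return p,R
def line(p0,y0,p1,y1,n):
    return [(np.array(p0)+(np.array(p1)-np.array(p0))*k/n,yawR(y0+(y1-y0)*k/n)) for k in range(1,n+1)]
E
python3 - <<'E'
from plan import *
plan(line((128,-509,231),14.1,(600,30,300),171.6,25),8.5,((np.array([128.2,-509.1,231.3])),yawR(14.1)))
E
```

```text
[{"angular":[0.0,0.0,-6.3],"linear":[2.34,-1.65,-0.25],"gripper":8.5},{"angular":[0.0,0.0,-6.3],"linear":[2.52,-1.36,-0.27],"gripper":8.5},{"angular":[0.0,0.0,-6.3],"linear":[2.66,-1.08,-0.28],"gripper":8.5},{"angular":[0.0,0.0,-6.3],"linear":[2.75,-0.78,-0.27],"gripper":8.5},{"angular":[0.0,0.0,-6.3],"linear":[2.83,-0.47,-0.28],"gripper":8.5}]
[{"angular":[0.0,0.0,-6.3],"linear":[2.86,-0.16,-0.28],"gripper":8.5},{"angular":[0.0,0.0,-6.3],"linear":[2.86,0.16,-0.27],"gripper":8.5},{"angular":[0.0,0.0,-6.3],"linear":[2.83,0.47,-0.28],"gripper":8.5},{"angular":[0.0,0.0,-6.3],"linear":[2.76,0.77,-0.27],"gripper":8.5},{"angular":[0.0,0.0,-6.3],"linear":[2.66,1.07,-0.28],"gripper":8.5}]
[{"angular":[0.0,0.0,-6.3],"linear":[2.52,1.36,-0.28],"gripper":8.5},{"angular":[0.0,0.0,-6.3],"linear":[2.36,1.63,-0.27],"gripper":8.5},{"angular":[0.0,0.0,-6.3],"linear":[2.16,1.88,-0.28],"gripper":8.5},{"angular":[0.0,0.0,-6.3],"linear":[1.95,2.1,-0.27],"gripper":8.5},{"angular":[0.0,0.0,-6.3],"linear":[1.7,2.3,-0.28],"gripper":8.5}]
[{"angular":[0.0,0.0,-6.3],"linear":[1.44,2.48,-0.28],"gripper":8.5},{"angular":[0.0,0.0,-6.3],"linear":[1.16,2.62,-0.27],"gripper":8.5},{"angular":[0.0,0.0,-6.3],"linear":[0.87,2.73,-0.28],"gripper":8.5},{"angular":[0.0,0.0,-6.3],"linear":[0.56,2.81,-0.27],"gripper":8.5},{"angular":[0.0,0.0,-6.3],"linear":[0.25,2.86,-0.28],"gripper":8.5}]
[{"angular":[0.0,0.0,-6.3],"linear":[-0.07,2.86,-0.28],"gripper":8.5},{"angular":[0.0,0.0,-6.3],"linear":[-0.38,2.85,-0.27],"gripper":8.5},{"angular":[0.0,0.0,-6.3],"linear":[-0.68,2.78,-0.28],"gripper":8.5},{"angular":[0.0,0.0,-6.3],"linear":[-0.99,2.69,-0.27],"gripper":8.5},{"angular":[0.0,0.0,-6.3],"linear":[-1.28,2.56,-0.28],"gripper":8.5}]
end [600.  30. 300.]
```

Request:
send_rows(series=[{"angular": [0, 0, -6.3], "linear": [2.3, -1.7, -0.3], "gripper": 8.5}, {"angular": [0, 0, -6.3], "linear": [2.5, -1.4, -0.3], "gripper": 8.5}, {"angular": [0, 0, -6.3], "linear": [2.7, -1.1, -0.3], "gripper": 8.5}, {"angular": [0, 0, -6.3], "linear": [2.8, -0.8, -0.3], "gripper": 8.5}, {"angular": [0, 0, -6.3], "linear": [2.8, -0.5, -0.3], "gripper": 8.5}])

```text
time_s: 0.57
tool_pos: [222.3, -398.3, 246.0]
ee_rot: [[0.696, 0.718, -0.0], [0.718, -0.696, 0.001], [0.0, -0.001, -1.0]]
wrist_force: [0.8, -0.7, 0.6]
grip_width: 85.1
```

Request:
send_rows(series=[{"angular": [0, 0, -6.3], "linear": [2.9, -0.2, -0.3], "gripper": 8.5}, {"angular": [0, 0, -6.3], "linear": [2.9, 0.2, -0.3], "gripper": 8.5}, {"angular": [0, 0, -6.3], "linear": [2.8, 0.5, -0.3], "gripper": 8.5}, {"angular": [0, 0, -6.3], "linear": [2.8, 0.8, -0.3], "gripper": 8.5}, {"angular": [0, 0, -6.3], "linear": [2.7, 1.1, -0.3], "gripper": 8.5}])

```text
time_s: 0.98
tool_pos: [318.1, -289.6, 261.2]
ee_rot: [[0.217, 0.976, -0.0], [0.976, -0.217, 0.0], [0.0, -0.0, -1.0]]
wrist_force: [-0.4, -0.4, 0.3]
grip_width: 84.7
```

Request:
send_rows(series=[{"angular": [0, 0, -6.3], "linear": [2.5, 1.4, -0.3], "gripper": 8.5}, {"angular": [0, 0, -6.3], "linear": [2.4, 1.6, -0.3], "gripper": 8.5}, {"angular": [0, 0, -6.3], "linear": [2.2, 1.9, -0.3], "gripper": 8.5}, {"angular": [0, 0, -6.3], "linear": [1.9, 2.1, -0.3], "gripper": 8.5}, {"angular": [0, 0, -6.3], "linear": [1.7, 2.3, -0.3], "gripper": 8.5}])

```text
time_s: 1.4
tool_pos: [412.8, -181.8, 276.2]
ee_rot: [[-0.325, 0.946, -0.0], [0.946, 0.325, 0.0], [0.0, -0.0, -1.0]]
wrist_force: [1.2, -0.2, 0.4]
grip_width: 84.8
```

Request:
send_rows(series=[{"angular": [0, 0, -6.3], "linear": [1.4, 2.5, -0.3], "gripper": 8.5}, {"angular": [0, 0, -6.3], "linear": [1.2, 2.6, -0.3], "gripper": 8.5}, {"angular": [0, 0, -6.3], "linear": [0.9, 2.7, -0.3], "gripper": 8.5}, {"angular": [0, 0, -6.3], "linear": [0.6, 2.8, -0.3], "gripper": 8.5}, {"angular": [0, 0, -6.3], "linear": [0.2, 2.9, -0.3], "gripper": 8.5}])

```text
time_s: 1.82
tool_pos: [506.9, -73.6, 291.1]
ee_rot: [[-0.771, 0.637, -0.001], [0.637, 0.771, 0.0], [0.001, -0.0, -1.0]]
wrist_force: [0.2, 0.7, 0.5]
grip_width: 85.0
```

Request:
send_rows(series=[{"angular": [0, 0, -6.3], "linear": [-0.1, 2.9, -0.3], "gripper": 8.5}, {"angular": [0, 0, -6.3], "linear": [-0.4, 2.8, -0.3], "gripper": 8.5}, {"angular": [0, 0, -6.3], "linear": [-0.7, 2.8, -0.3], "gripper": 8.5}, {"angular": [0, 0, -6.3], "linear": [-1.0, 2.7, -0.3], "gripper": 8.5}, {"angular": [0, 0, -6.3], "linear": [-1.3, 2.6, -0.3], "gripper": 8.5}])

```text
time_s: 2.23
tool_pos: [602.4, 34.2, 305.9]
ee_rot: [[-0.99, 0.14, -0.001], [0.14, 0.99, -0.0], [0.001, -0.0, -1.0]]
wrist_force: [0.6, -0.7, -0.0]
grip_width: 84.9
```

```bash
python3 - <<'E'
from bench import manip, vision
import cv2, pickle
o=manip.get_obs(); print(o['time_s'],o['tool_pos'],o['ee_rot'],o['joint_positions'])
w=vision.get_image('wrist'); pickle.dump((o,w),open('w1.pkl','wb'))
cv2.imwrite('pics/w1.png',w['img'][:,:,::-1]); print(w['mount'])
E
```

```text
2.2333 [602.36506887  34.17169421 305.88428796] [[-9.90177679e-01  1.39812395e-01 -8.11455615e-04]
 [ 1.39812534e-01  9.90177985e-01 -1.17342053e-04]
 [ 7.87079612e-04 -2.29641148e-04 -9.99999664e-01]] [-5.43591613e-02  3.01703418e-01  5.38177754e-01  1.80807454e+00
 -1.61257055e-04  8.59129439e-02]
[[-8.23775240e-04 -9.47467645e-01 -3.19850562e-01  8.21157251e+01]
 [ 9.99999661e-01 -7.75732420e-04 -2.77609614e-04  1.67016921e-01]
 [ 1.49076764e-05 -3.19850682e-01  9.47467963e-01 -1.42910478e+02]
 [ 0.00000000e+00  0.00000000e+00  0.00000000e+00  1.00000000e+00]]
```

View pics/w1.png

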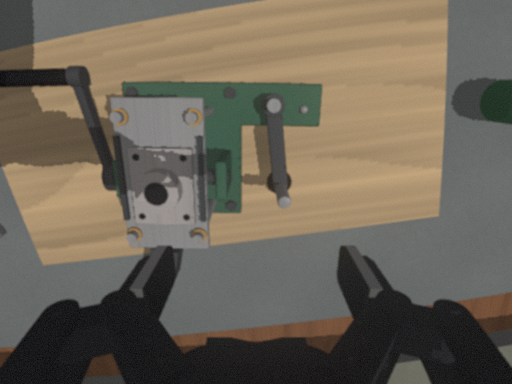

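The wrist picture shows the hinge pin at (274,104), the post top at (284,201), base corners at (123,83) and (240,212), ear corners at (322,85) and (320,126), and the lever/handle joint at (78,77).

```bash
cat >> h.py <<'E'
def wristcam(o,w):
    M=np.eye(4);M[:3,:3]=np.array(o['ee_rot']);M[:3,3]=o['tool_pos'];T=np.linalg.inv(M@np.array(w['mount']))
    return dict(w,R=T[:3,:3],t=T[:3,3])
E
python3 - <<'E'
import pickle,numpy as np
from h import *
np.set_printoptions(precision=1,suppress=True)
o,w=pickle.load(open('w1.pkl','rb'));c=wristcam(o,w);d=pickle.load(open('d0.pkl','rb'));S=d['scene']
P=lambda u,v,z:plane(c,(u,v),z)
A=[P(123,83,20),P(322,85,20),P(320,126,20),P(240,212,20)];F=np.array([(-100,-85),(-100,200),(-40,200),(100,85)])
W=np.array(A)[:,:2];print(W)
f=F-F.mean(0);g=W-W.mean(0);U,s,V=np.linalg.svd(f.T@g);R=(V.T@U.T);O=W.mean(0)-R@F.mean(0)
print('yaw',np.degrees(np.arctan2(R[1,0],R[0,0])),'O',O,'resid',(W-(F@R.T+O)))
for n,q in dict(hinge=(-70,130),post=(50,130),handle=(-101.2,-140),pivot=(20,-140)).items(): print(n,R@q+O)
print('hinge meas',P(274,104,60),P(274,104,50),'post meas',P(284,201,100))
print('post tri',tri(ray(c,(284,200)),ray(S,(170+336.5/4.5-.5,125+446.5/4.5-.5))))
print('lever end',P(78,77,132))
E
```

```text
[[ 479.2 -138.4]
 [ 522.8  139.7]
 [ 579.4  132.4]
 [ 697.4   -4.8]]
yaw -9.003992549084117 O [588.6 -72. ] resid [[ 2.6  1.9]
 [ 1.6 -1.5]
 [-1.   0.7]
 [-3.3 -1.1]]
hinge [539.8  67.3]
post [658.3  48.5]
handle [ 466.8 -194.5]
pivot [ 586.5 -213.4]
hinge meas [537.7  67.3  60. ] [538.1  67.8  50. ] post meas [657.3  63.2 100. ]
post tri (array([658.6,  61. ,  98.1]), np.float64(6.002628310272186))
lever end [ 476.3 -136.8  132. ]
```

```bash
python3 - <<'E'
from plan import *
a=line((602.4,34.2,305.9),172,(657.5,62,170),177.5,5)+line((657.5,62,170),177.5,(657.5,62,58),177.5,5)
e=plan(a,7)
h=np.array([539,67.3])
arc=[]
for k in range(1,16):
    t=np.radians(-2.5+5.7*k); arc.append((np.array([*(h+118.6*np.array([np.cos(t),np.sin(t)])),58]),yawR(177.5+5.7*k)))
plan(arc,0,(np.array([657.5,62,58]),yawR(177.5)))
E
```

```text
[{"angular":[0.2,0.0,-0.7],"linear":[-0.77,0.23,2.54],"gripper":7},{"angular":[0.0,0.0,-1.1],"linear":[-1.03,0.68,2.72],"gripper":7},{"angular":[0.0,0.0,-1.1],"linear":[-1.04,0.66,2.72],"gripper":7},{"angular":[0.0,0.0,-1.1],"linear":[-1.05,0.65,2.72],"gripper":7},{"angular":[0.0,0.0,-1.1],"linear":[-1.07,0.62,2.72],"gripper":7}]
[{"angular":[0.0,0.0,-0.0],"linear":[0.0,-0.0,2.24],"gripper":7},{"angular":[0.0,0.0,-0.0],"linear":[0.0,-0.0,2.24],"gripper":7},{"angular":[0.0,0.0,-0.0],"linear":[0.0,-0.01,2.24],"gripper":7},{"angular":[0.0,0.0,-0.0],"linear":[0.0,0.0,2.24],"gripper":7},{"angular":[0.0,0.0,-0.0],"linear":[0.0,0.0,2.24],"gripper":7}]
end [657.5  62.   58. ]
[{"angular":[0.0,0.0,-5.7],"linear":[0.06,1.19,0.0],"gripper":0},{"angular":[0.0,0.0,-5.7],"linear":[0.06,1.18,0.0],"gripper":0},{"angular":[0.0,0.0,-5.7],"linear":[0.06,1.18,0.0],"gripper":0},{"angular":[0.0,0.0,-5.7],"linear":[0.06,1.17,0.0],"gripper":0},{"angular":[0.0,0.0,-5.7],"linear":[0.06,1.18,0.0],"gripper":0}]
[{"angular":[0.0,0.0,-5.7],"linear":[0.05,1.18,0.0],"gripper":0},{"angular":[0.0,0.0,-5.7],"linear":[0.06,1.18,0.0],"gripper":0},{"angular":[0.0,0.0,-5.7],"linear":[0.06,1.18,0.0],"gripper":0},{"angular":[0.0,0.0,-5.7],"linear":[0.06,1.17,0.0],"gripper":0},{"angular":[0.0,0.0,-5.7],"linear":[0.06,1.18,0.0],"gripper":0}]
[{"angular":[0.0,0.0,-5.7],"linear":[0.06,1.18,0.0],"gripper":0},{"angular":[0.0,0.0,-5.7],"linear":[0.06,1.18,0.0],"gripper":0},{"angular":[0.0,0.0,-5.7],"linear":[0.05,1.17,0.0],"gripper":0},{"angular":[0.0,0.0,-5.7],"linear":[0.06,1.18,0.0],"gripper":0},{"angular":[0.0,0.0,-5.7],"linear":[0.06,1.18,0.0],"gripper":0}]
end [553.5 185.   58. ]
```

Request:
send_rows(series=[{"angular": [0, 0, -0.7], "linear": [-0.8, 0.2, 2.6], "gripper": 7}, {"angular": [0, 0, -1.1], "linear": [-1.0, 0.7, 2.7], "gripper": 7}, {"angular": [0, 0, -1.1], "linear": [-1.0, 0.7, 2.7], "gripper": 7}, {"angular": [0, 0, -1.1], "linear": [-1.1, 0.6, 2.7], "gripper": 7}, {"angular": [0, 0, -1.1], "linear": [-1.1, 0.6, 2.7], "gripper": 7}])

```text
time_s: 2.7
tool_pos: [654.6, 55.4, 170.5]
ee_rot: [[-0.998, 0.056, -0.001], [0.056, 0.998, -0.0], [0.001, -0.0, -1.0]]
wrist_force: [1.4, 0.6, 0.8]
grip_width: 69.9
```

Request:
send_rows(series=[{"angular": [0, 0, 0], "linear": [0, 0, 2.2], "gripper": 7}, {"angular": [0, 0, 0], "linear": [0, 0, 2.2], "gripper": 7}, {"angular": [0, 0, 0], "linear": [0, 0, 2.2], "gripper": 7}, {"angular": [0, 0, 0], "linear": [0, 0, 2.2], "gripper": 7}, {"angular": [0, 0, 0], "linear": [0, 0, 2.2], "gripper": 7}])

```text
time_s: 3.12
tool_pos: [653.9, 55.2, 60.5]
ee_rot: [[-0.998, 0.057, -0.001], [0.057, 0.998, 0.0], [0.001, -0.0, -1.0]]
wrist_force: [0.2, -0.2, -0.4]
grip_width: 69.9
```

Request:
send_rows(series=[{"angular": [0, 0, 0], "linear": [0, 0, 0], "gripper": 0}, {"angular": [0, 0, 0], "linear": [0, 0, 0], "gripper": 0}, {"angular": [0, 0, 0], "linear": [0, 0, 0], "gripper": 0}, {"angular": [0, 0, 0], "linear": [0, 0, 0], "gripper": 0}, {"angular": [0, 0, 0], "linear": [0, 0, 0], "gripper": 0}], newtons=25)

```text
time_s: 3.53
tool_pos: [655.9, 55.3, 64.8]
ee_rot: [[-0.998, 0.057, 0.004], [0.057, 0.998, 0.0], [-0.004, 0.0, -1.0]]
wrist_force: [0.0, 0.3, 0.9]
grip_width: 17.4
```

Request:
send_rows(series=[{"angular": [0, 0, -5.8], "linear": [0, 1.2, 0], "gripper": 0}, {"angular": [0, 0, -5.8], "linear": [0, 1.2, 0], "gripper": 0}, {"angular": [0, 0, -5.8], "linear": [0, 1.2, 0], "gripper": 0}, {"angular": [0, 0, -5.8], "linear": [0, 1.2, 0], "gripper": 0}, {"angular": [0, 0, -5.8], "linear": [0, 1.2, 0], "gripper": 0}])

```text
time_s: 3.95
tool_pos: [646.6, 114.0, 64.8]
ee_rot: [[-0.899, -0.438, 0.002], [-0.438, 0.899, -0.001], [-0.002, -0.002, -1.0]]
wrist_force: [-2.2, -2.3, 3.3]
grip_width: 17.4
```

```bash
cat > leg.py <<'E'
from plan import *
o=manip.get_obs();p=np.array(o['tool_pos']);R=np.array(o['ee_rot']);h=np.array([539,67.3])
v=p[:2]-h;print(o['time_s'],p,'r',np.hypot(*v),'leg yaw',np.degrees(np.arctan2(v[1],v[0])),'tool yaw',np.degrees(np.arctan2(R[1,0],R[0,0])),o['wrist_force'],o['wrist_torque'],o['grip_width'])
E
python3 leg.py
```

```text
3.95 [646.62463802 113.97728512  64.82685898] r 117.31083348999296 leg yaw 23.4465925390853 tool yaw -154.00076365892815 [-2.24716818 -2.26958066  3.30422415] [-0.31465851  0.610421   -0.01524883] 17.35693300948029
```

Tracking well (leg yaw −5.8° to 23.4°). Next I'll swing it the rest of the way.

Request:
send_rows(series=[{"angular": [0, 0, -5.8], "linear": [0, 1.2, 0], "gripper": 0}, {"angular": [0, 0, -5.8], "linear": [0, 1.2, 0], "gripper": 0}, {"angular": [0, 0, -5.8], "linear": [0, 1.2, 0], "gripper": 0}, {"angular": [0, 0, -5.8], "linear": [0, 1.2, 0], "gripper": 0}, {"angular": [0, 0, -5.8], "linear": [0, 1.2, 0], "gripper": 0}])

```text
time_s: 4.37
tool_pos: [610.1, 160.3, 64.8]
ee_rot: [[-0.574, -0.819, 0.002], [-0.819, 0.574, -0.003], [0.001, -0.003, -1.0]]
wrist_force: [-2.2, -4.8, 4.5]
grip_width: 17.0
```

```bash
python3 leg.py
```

```text
4.3667 [610.14253806 160.25540816  64.77154263] r 117.05540836827214 leg yaw 52.57170669346379 tool yaw -125.01609662908122 [-2.17493569 -4.83426533  4.49078946] [-0.77856008  0.68712732  0.01023038] 17.00639698234741
```

Request:
send_rows(series=[{"angular": [0, 0, -5.8], "linear": [0.1, 1.2, 0], "gripper": 0}, {"angular": [0, 0, -5.8], "linear": [0.1, 1.2, 0], "gripper": 0}, {"angular": [0, 0, -5.8], "linear": [0, 1.2, 0], "gripper": 0}, {"angular": [0, 0, -5.8], "linear": [0, 1.2, 0], "gripper": 0}, {"angular": [0, 0, -5.8], "linear": [0, 1.2, 0], "gripper": 0}])

```text
time_s: 4.78
tool_pos: [556.8, 182.8, 64.9]
ee_rot: [[-0.105, -0.994, 0.007], [-0.995, 0.105, -0.002], [0.001, -0.007, -1.0]]
wrist_force: [29.7, -9.1, -6.8]
grip_width: 16.9
```

```bash
python3 leg.py
```

```text
4.7833 [556.81180024 182.79431703  64.88662215] r 116.85973426861317 leg yaw 81.23278514615089 tool yaw -96.0096177611762 [29.70344888 -9.07827374 -6.75315576] [-1.92443886 -6.42955547 -0.35550896] 16.888972193573448
```

Request:
send_rows(series=[{"angular": [0, 0, 0], "linear": [0, -0.2, 0], "gripper": 0}, {"angular": [0, 0, 0], "linear": [0, 0, 0], "gripper": 7}, {"angular": [0, 0, 0], "linear": [0, 0, 0], "gripper": 7}, {"angular": [0, 0, 0], "linear": [0, 0, 0], "gripper": 7}, {"angular": [0, 0, 0], "linear": [0, 0, 0], "gripper": 7}])

```text
time_s: 5.2
tool_pos: [556.6, 183.3, 62.5]
ee_rot: [[-0.109, -0.994, 0.0], [-0.994, 0.109, 0.0], [-0.0, -0.0, -1.0]]
wrist_force: [0.0, -0.9, -0.1]
grip_width: 64.9
```

Request:
send_rows(series=[{"angular": [0, 0, 0], "linear": [0, 0, -2], "gripper": 7}, {"angular": [0, 0, 0], "linear": [0, 0, -4], "gripper": 7}, {"angular": [0, 0, 0], "linear": [0, 0, -4], "gripper": 7}, {"angular": [0, 0, 0], "linear": [0, 0, -4], "gripper": 7}, {"angular": [0, 0, 0], "linear": [0, 0, -4], "gripper": 7}])

```text
time_s: 5.62
tool_pos: [555.9, 183.2, 243.9]
ee_rot: [[-0.109, -0.994, -0.001], [-0.994, 0.109, 0.0], [-0.0, 0.001, -1.0]]
wrist_force: [2.0, 0.1, 0.1]
grip_width: 70.0
```

```bash
python3 - <<'E'
from bench import manip, vision
import cv2, pickle
o=manip.get_obs(); print(o['time_s'],o['tool_pos'],o['ee_rot'],o['joint_positions'],o['wrist_force'])
s=vision.get_image('scene')
f=cv2.resize(s['img'][115:245,180:310,::-1],None,fx=4.5,fy=4.5,interpolation=cv2.INTER_CUBIC);pickle.dump(s,open('s2.pkl','wb'))
cv2.imwrite('pics/s2.png',f)
E
```

```text
5.6167 [555.93135861 183.1877013  243.87223682] [[-1.09197021e-01 -9.94019882e-01 -6.95882053e-04]
 [-9.94020123e-01  1.09196945e-01  1.46486448e-04]
 [-6.96222473e-05  7.07716648e-04 -9.99999747e-01]] [ 2.03612232e-01  2.13148796e-01  3.06072693e-01  1.66437211e+00
  2.84173510e-04 -1.25776901e+00] [2.0443107  0.0714549  0.09671711]
```

View pics/s2.png

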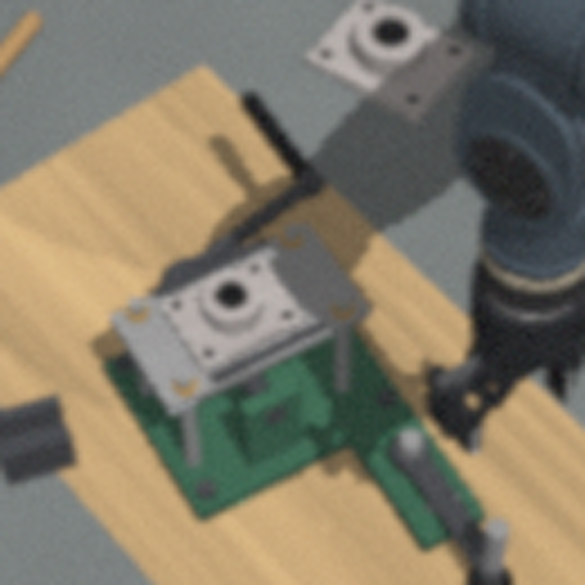

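```bash
python3 - <<'E'
from plan import *; from h import *; import pickle
s=pickle.load(open('s2.pkl','rb'));g=lambda x,y:(180+(x+.5)/4.5-.5,115+(y+.5)/4.5-.5)
a=plane(s,g(410,438),60);b=plane(s,g(497,530),100);print('hinge',a,'post',b,'exp yaw 81, got',np.degrees(np.arctan2(b[1]-67.3,b[0]-539)),np.degrees(np.arctan2(*(b-a)[[1,0]])))
plan(line((555.9,183.2,243.9),-96.3,(467,-194.5,235),-99,10),7)
E
```

```text
hinge [543.81562629  63.60557688  60.        ] post [562.57169374 183.9632244  100.        ] exp yaw 81, got 78.57722564295533 81.14249137058457
TOO BIG [3.96 0.84 1.09] [-0.8  0.3  0.3]
[{"angular":[-0.8,0.3,0.3],"linear":[3.96,0.84,1.09],"gripper":7},{"angular":[-0.0,-0.0,0.3],"linear":[3.86,0.45,0.09],"gripper":7},{"angular":[-0.0,-0.0,0.2],"linear":[3.85,0.43,0.09],"gripper":7},{"angular":[-0.0,-0.0,0.3],"linear":[3.86,0.42,0.09],"gripper":7},{"angular":[-0.0,-0.0,0.3],"linear":[3.86,0.39,0.09],"gripper":7}]
[{"angular":[-0.0,-0.0,0.2],"linear":[3.86,0.38,0.09],"gripper":7},{"angular":[-0.0,-0.0,0.3],"linear":[3.86,0.36,0.09],"gripper":7},{"angular":[-0.0,-0.0,0.3],"linear":[3.87,0.35,0.09],"gripper":7},{"angular":[-0.0,-0.0,0.3],"linear":[3.87,0.32,0.09],"gripper":7},{"angular":[-0.0,-0.0,0.2],"linear":[3.86,0.3,0.09],"gripper":7}]
end [ 467.  -194.5  235. ]
```

Leg reads 90° from the fixture's x, so it is seated at its stop. Now to the handle.

Request:
send_rows(series=[{"angular": [0, 0, 0.3], "linear": [3.9, 0.5, 0], "gripper": 7}, {"angular": [0, 0, 0.3], "linear": [3.9, 0.5, 0], "gripper": 7}, {"angular": [0, 0, 0.2], "linear": [3.9, 0.4, 0.1], "gripper": 7}, {"angular": [0, 0, 0.3], "linear": [3.9, 0.4, 0.1], "gripper": 7}, {"angular": [0, 0, 0.3], "linear": [3.9, 0.4, 0.1], "gripper": 7}])

```text
time_s: 6.08
tool_pos: [510.9, -9.2, 239.1]
ee_rot: [[-0.133, -0.991, 0.0], [-0.991, 0.133, 0.0], [-0.0, -0.0, -1.0]]
wrist_force: [0.7, -0.1, -0.2]
grip_width: 70.0
```

Request:
send_rows(series=[{"angular": [0, 0, 0.3], "linear": [3.9, 0.4, 0.1], "gripper": 7}, {"angular": [0, 0, 0.3], "linear": [3.9, 0.4, 0.1], "gripper": 7}, {"angular": [0, 0, 0.3], "linear": [3.9, 0.4, 0.1], "gripper": 7}, {"angular": [0, 0, 0.3], "linear": [3.9, 0.3, 0.1], "gripper": 7}, {"angular": [0, 0, 0.2], "linear": [3.9, 0.3, 0.1], "gripper": 7}])

```text
time_s: 6.5
tool_pos: [464.9, -199.9, 234.2]
ee_rot: [[-0.158, -0.987, 0.0], [-0.987, 0.158, 0.0], [-0.0, -0.0, -1.0]]
wrist_force: [0.4, -0.1, 0.4]
grip_width: 70.1
```

Request:
send_rows(series=[{"angular": [0, 0, 0], "linear": [0, 0, 0], "gripper": 7}, {"angular": [0, 0, 0], "linear": [0, 0, 0], "gripper": 7}])

```text
time_s: 6.67
tool_pos: [464.8, -200.1, 233.7]
ee_rot: [[-0.162, -0.987, -0.001], [-0.987, 0.162, 0.001], [-0.001, 0.001, -1.0]]
wrist_force: [-0.7, 0.6, -0.0]
grip_width: 70.3
```

```bash
python3 - <<'E'
from bench import manip, vision
import cv2, pickle
o=manip.get_obs(); print(o['time_s'],o['tool_pos'],o['ee_rot'][:2],o['joint_positions'])
w=vision.get_image('wrist'); pickle.dump((o,w),open('w2.pkl','wb'))
cv2.imwrite('pics/w2.png',w['img'][:,:,::-1])
E
```

```text
6.6667 [ 464.82316894 -200.08646057  233.72818942] [[-1.62151838e-01 -9.86765592e-01 -6.68939616e-04]
 [-9.86765528e-01  1.62151232e-01  8.78273811e-04]] [-5.39327855e-01  3.87697809e-04  5.55104550e-02  1.62694412e+00
  4.10066214e-04 -1.94725369e+00]
```

View pics/w2.png

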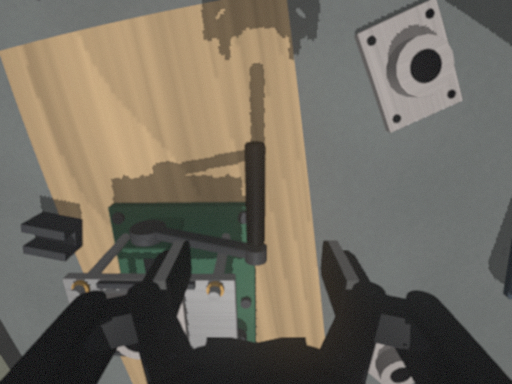

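The wrist picture shows the handle from (256,143) to about (256,250), with the lever running left from its inner end to the shaft at (147,234).

```bash
python3 - <<'E'
from plan import *; from h import *; import pickle
np.set_printoptions(precision=1,suppress=True)
o,w=pickle.load(open('w2.pkl','rb'));c=wristcam(o,w)
a,b=plane(c,(256,143),132),plane(c,(256,250),132);print(a,b,np.linalg.norm(a-b),np.degrees(np.arctan2(*(b-a)[[1,0]])))
print('lever end',plane(c,(256,253),132),'shaft end',plane(c,(147,234),85))
print('corners -x-y,-x.. ',plane(c,(111,205),20),plane(c,(246,204),20))
E
```

```text
[ 458.  -241.1  132. ] [ 474.8 -139.5  132. ] 102.94580529487499 80.63713618598285
lever end [ 475.3 -136.3  132. ] shaft end [ 597.8 -152.2   85. ]
corners -x-y,-x..  [ 666.7 -173.1   20. ] [ 487.1 -145.2   20. ]
```

Request:
send_rows(series=[{"angular": [0, 0, 0], "linear": [-0.3, 0, 3], "gripper": 7}, {"angular": [0, 0, 0], "linear": [-0.3, -0.1, 3], "gripper": 7}, {"angular": [0, 0, 0], "linear": [0, 0, 3], "gripper": 7}, {"angular": [0, 0, 0], "linear": [0, 0, 3], "gripper": 7}, {"angular": [0, 0, 0], "linear": [0, 0, 0], "gripper": 7}])

```text
time_s: 7.13
tool_pos: [463.2, -187.8, 106.8]
ee_rot: [[-0.155, -0.988, -0.012], [-0.988, 0.154, 0.007], [-0.006, 0.013, -1.0]]
wrist_force: [-1.5, 0.9, -0.3]
grip_width: 70.2
```

Request:
send_rows(series=[{"angular": [0, 0, 0], "linear": [0, 0, 0], "gripper": 0}, {"angular": [0, 0, 0], "linear": [0, 0, 0], "gripper": 0}, {"angular": [0, 0, 0], "linear": [0, 0, 0], "gripper": 0}, {"angular": [0, 0, 0], "linear": [0, 0, 0], "gripper": 0}, {"angular": [0, 0, 0], "linear": [0, 0, 0], "gripper": 0}], newtons=60)

```text
time_s: 7.55
tool_pos: [466.8, -192.9, 116.5]
ee_rot: [[-0.157, -0.988, -0.001], [-0.988, 0.157, -0.002], [0.002, 0.001, -1.0]]
wrist_force: [-6.1, 0.7, 5.1]
grip_width: 15.9
```

```bash
cat > lev.py <<'E'
from plan import *
import sys
o=manip.get_obs();p=np.array(o['tool_pos']);R=np.array(o['ee_rot']);g=p-18.7*R[:,2]
yaw=np.radians(-9);ex=np.array([np.cos(yaw),np.sin(yaw),0]);ey=np.array([-ex[1],ex[0],0]);P=np.array([587,-213.2,85])
v=g-P;a,y,z=v@ex,v@ey,v[2];th=np.arctan2(z,-a)
print(o['time_s'],'grip',g.round(1),'r',np.hypot(a,z).round(1),'off y',y.round(1),'lever',(th-.37).round(3),'F fix',[round(float(np.dot(o['wrist_force'],e)),1) for e in (ex,ey,[0,0,1])],'w',o['grip_width'].__round__(1))
E
python3 - <<'E'
exec(open('lev.py').read())
# arc from handle circle, 1.2 rad in 14 rows + tool fixed orientation
way=[]
for k in range(1,15):
    t=.37+1.2*k/14;way.append((P-130*np.cos(t)*ex+130*np.sin(t)*np.array([0,0,1])+18.7*R[:,2],R))
g0=P-130*np.cos(.37)*ex+130*np.sin(.37)*np.array([0,0,1])
plan(way,0,(g0+18.7*R[:,2],R))
E
```

```text
7.55 grip [ 466.8 -192.8  135.2] r 131.8 off y 1.3 lever 0.02 F fix [-6.2, -0.3, 5.1] w 15.9
[{"angular":[0.0,0.0,0.0],"linear":[0.0,-0.45,-1.02],"gripper":0},{"angular":[0.0,0.0,0.0],"linear":[0.0,-0.53,-0.98],"gripper":0},{"angular":[0.0,0.0,0.0],"linear":[0.0,-0.61,-0.93],"gripper":0},{"angular":[0.0,0.0,0.0],"linear":[0.0,-0.69,-0.87],"gripper":0},{"angular":[0.0,0.0,0.0],"linear":[0.01,-0.77,-0.81],"gripper":0}]
[{"angular":[0.0,0.0,0.0],"linear":[-0.0,-0.82,-0.75],"gripper":0},{"angular":[0.0,0.0,0.0],"linear":[-0.0,-0.9,-0.67],"gripper":0},{"angular":[0.0,0.0,0.0],"linear":[-0.0,-0.94,-0.59],"gripper":0},{"angular":[0.0,0.0,0.0],"linear":[-0.0,-0.99,-0.51],"gripper":0},{"angular":[0.0,0.0,0.0],"linear":[-0.0,-1.03,-0.42],"gripper":0}]
[{"angular":[0.0,0.0,0.0],"linear":[-0.0,-1.07,-0.33],"gripper":0},{"angular":[0.0,0.0,0.0],"linear":[-0.01,-1.08,-0.24],"gripper":0},{"angular":[0.0,0.0,0.0],"linear":[0.0,-1.11,-0.14],"gripper":0},{"angular":[0.0,0.0,0.0],"linear":[0.0,-1.11,-0.05],"gripper":0}]
end [ 586.9 -213.2  196.3]
```

Gripped. First part of the arc.

Request:
send_rows(series=[{"angular": [0, 0, 0], "linear": [0, -0.4, -1.0], "gripper": 0}, {"angular": [0, 0, 0], "linear": [0, -0.5, -1.0], "gripper": 0}, {"angular": [0, 0, 0], "linear": [0, -0.6, -0.9], "gripper": 0}, {"angular": [0, 0, 0], "linear": [0, -0.7, -0.9], "gripper": 0}, {"angular": [0, 0, 0], "linear": [0, -0.8, -0.8], "gripper": 0}])

```text
time_s: 7.97
tool_pos: [494.2, -197.1, 160.5]
ee_rot: [[-0.158, -0.987, -0.007], [-0.987, 0.158, 0.0], [0.001, 0.007, -1.0]]
wrist_force: [-5.9, 0.4, -1.1]
grip_width: 16.1
```

```bash
python3 lev.py
```

```text
7.9667 grip [ 494.4 -197.1  179.2] r 133.0 off y 1.4 lever 0.416 F fix [-5.9, -0.6, -1.1] w 16.1
```

Request:
send_rows(series=[{"angular": [0, 0, 0], "linear": [0, -0.8, -0.7], "gripper": 0}, {"angular": [0, 0, 0], "linear": [0, -0.9, -0.7], "gripper": 0}, {"angular": [0, 0, 0], "linear": [0, -0.9, -0.6], "gripper": 0}, {"angular": [0, 0, 0], "linear": [0, -1.0, -0.5], "gripper": 0}, {"angular": [0, 0, 0], "linear": [0, -1.0, -0.4], "gripper": 0}])

```text
time_s: 8.38
tool_pos: [540.4, -204.4, 191.3]
ee_rot: [[-0.158, -0.987, -0.005], [-0.987, 0.158, -0.0], [0.001, 0.004, -1.0]]
wrist_force: [-8.0, 1.3, 3.5]
grip_width: 16.0
```

```bash
python3 lev.py
```

```text
8.3833 grip [ 540.5 -204.4  210. ] r 133.6 off y 1.4 lever 0.839 F fix [-8.1, -0.0, 3.5] w 16.0
```

Request:
send_rows(series=[{"angular": [0, 0, 0], "linear": [0, -1.1, -0.4], "gripper": 0}, {"angular": [0, 0, 0], "linear": [0, -1.1, -0.2], "gripper": 0}, {"angular": [0, 0, 0], "linear": [0, -1.1, -0.2], "gripper": 0}, {"angular": [0, 0, 0], "linear": [0, -1.0, -0.1], "gripper": 0}, {"angular": [0, 0, 0], "linear": [0, 0, 0], "gripper": 0}])

```text
time_s: 8.8
tool_pos: [585.8, -211.5, 200.0]
ee_rot: [[-0.157, -0.988, 0.001], [-0.988, 0.157, -0.001], [0.0, -0.001, -1.0]]
wrist_force: [-1.2, 1.7, 0.9]
grip_width: 16.2
```

Request:
send_rows(series=[{"angular": [0, 0, 0], "linear": [0, 0, 0], "gripper": 0}, {"angular": [0, 0, 0], "linear": [0, 0, 0], "gripper": 0}])

```text
time_s: 8.97
tool_pos: [585.7, -211.5, 200.0]
ee_rot: [[-0.158, -0.988, 0.003], [-0.988, 0.158, -0.001], [0.001, -0.003, -1.0]]
wrist_force: [-0.7, 0.8, 3.9]
grip_width: 15.9
```

```bash
python3 lev.py; python3 - <<'E'
from bench import manip, vision
import cv2, pickle
d={'o':manip.get_obs()}
for n in ['side','scene']: d[n]=vision.get_image(n)
pickle.dump(d,open('d3.pkl','wb'))
f=lambda x:cv2.resize(x[:,:,::-1],None,fx=5,fy=5,interpolation=cv2.INTER_CUBIC)
import numpy as np
cv2.imwrite('pics/e3.png',np.hstack([f(d['side']['img'][165:265,232:312]),f(d['scene']['img'][135:235,190:270])]))
E
```

```text
8.9667 grip [ 585.6 -211.5  218.7] r 133.7 off y 1.5 lever 1.189 F fix [-0.8, 0.7, 3.9] w 15.9
```

View pics/e3.png

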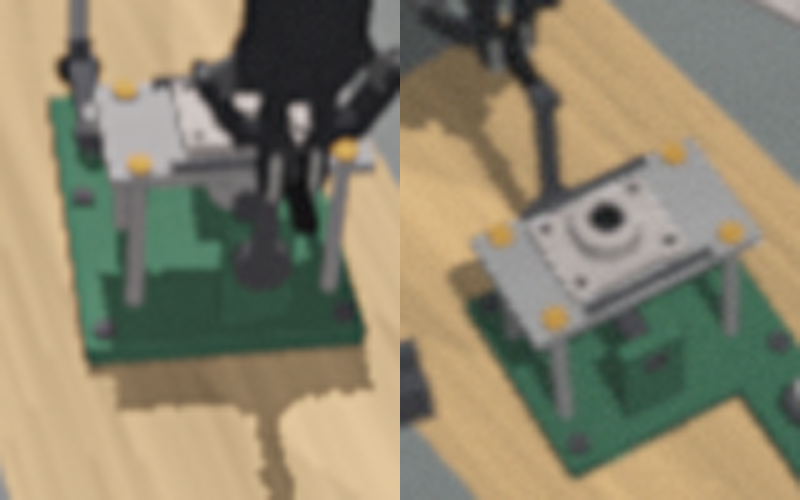

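The picture shows the workpiece on the raised platen, the lever standing near upright (side shaft disc at crop (262,262), scene lever end at crop (545,96)), and the fingers still on the handle. I'll check the lever's uprightness by ray casting in its plane.

```bash
python3 - <<'E'
import pickle,numpy as np; from h import *
d=pickle.load(open('d3.pkl','rb'));d0=pickle.load(open('d0.pkl','rb'))
y=np.radians(-9);ex=np.array([np.cos(y),np.sin(y),0]);ey=np.array([-ex[1],ex[0],0]);P=np.array([587,-213.2,85])
def inpl(c,px,off):
    o,r=ray(c,px);q=o+r*(((P+off*ey)-o)@ey)/(r@ey)-P;return (q@ex).round(1),q[2].round(1)
S=d['scene'];D=d['side']
for off in (52,58,64): print(off,'end scene',inpl(S,(190+145/5,135+96/5),off),'shaft side',inpl(D,(232+262/5,165+262/5),off),
  'rest: end scene',inpl(S,(170+357/4.5,125+138/4.5),off),'rest end side',inpl(D,(220+127/4.5,160+210/4.5),off),'shaft side rest',inpl(D,(220+291/4.5,160+259/4.5),off))
s=lambda x,y:(190+(x-400)/5,135+y/5)
h=[plane(S,s(*p),144)[:2] for p in [(502,236),(674,153),(732,233),(556,318)]]
print('platen bolts at rise 12',np.linalg.norm(h[0]-h[1]),np.mean(h,0))
E
python3 lev.py
```

```text
52 end scene (np.float64(-2.0), np.float64(126.5)) shaft side (np.float64(-1.8), np.float64(8.0)) rest: end scene (np.float64(-123.1), np.float64(39.5)) rest end side (np.float64(-123.8), np.float64(66.8)) shaft side rest (np.float64(-0.8), np.float64(7.2))
58 end scene (np.float64(0.6), np.float64(134.8)) shaft side (np.float64(-0.3), np.float64(2.2)) rest: end scene (np.float64(-119.7), np.float64(48.3)) rest end side (np.float64(-123.1), np.float64(61.4)) shaft side rest (np.float64(0.7), np.float64(1.4))
64 end scene (np.float64(3.2), np.float64(143.1)) shaft side (np.float64(1.1), np.float64(-3.5)) rest: end scene (np.float64(-116.3), np.float64(57.2)) rest end side (np.float64(-122.5), np.float64(56.1)) shaft side rest (np.float64(2.1), np.float64(-4.3))
platen bolts at rise 12 140.01179471042158 [599.59806547 -76.51734559]
9.0667 grip [ 585.5 -211.5  218.7] r 133.7 off y 1.5 lever 1.188 F fix [-1.1, -0.3, 5.0] w 16.2
```

Request:
send_rows(series=[{"angular": [0, 0, 0], "linear": [0, -0.1, 0], "gripper": 0}, {"angular": [0, 0, 0], "linear": [0, 0, 0], "gripper": 0}, {"angular": [0, 0, 0], "linear": [0, 0, 0], "gripper": 0}, {"angular": [0, 0, 0], "linear": [0, 0, 0], "gripper": 0}, {"angular": [0, 0, 0], "linear": [0, 0, 0], "gripper": 0}])

```text
time_s: 9.48
tool_pos: [585.7, -211.6, 199.9]
ee_rot: [[-0.158, -0.987, 0.001], [-0.987, 0.158, -0.001], [0.001, -0.001, -1.0]]
wrist_force: [-2.5, 1.4, 6.6]
grip_width: 16.2
```

```bash
python3 lev.py; python3 - <<'E'
import pickle,numpy as np,cv2; from h import *
d=pickle.load(open('d3.pkl','rb'));d0=pickle.load(open('d0.pkl','rb'))
cv2.imwrite('pics/f.png',d['scene']['img'][:,:,::-1])
E
```

```text
9.4833 grip [ 585.7 -211.5  218.6] r 133.6 off y 1.4 lever 1.189 F fix [-2.7, 1.0, 6.6] w 16.2
```

View pics/f.png

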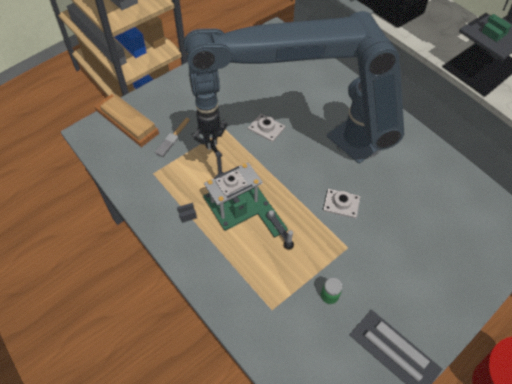

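The scene shows the leg still out at (288,243), the workpiece on the raised platen at (233,181), and the jar, V-block and brush where they were. Handing in.

```bash
python3 -c "
from bench import manip
print(manip.close_job())"
```

```text
the job is handed in; nothing more can be done
None
```

I swung the support leg out to its end stop, then turned the cam lever up until it stood straight. I handed the job in at about 9.5 s (limit 51 s) with the gripper still holding the handle.

- **Leg:** The gripper felt about 30 N at the stop. After I let go, the camera put the leg at 90° from the fixture's x axis, measuring from the hinge as seen in that picture. Measuring from the hinge position I had worked out earlier gave about 87.6°, still past the catch crest. It was still out in the last picture.
- **Lever:** The arm's pose puts it at 1.19 rad against a target of 1.20, uncertain by about 0.02 rad. A camera check of the lever end against the shaft agreed to about 1–2 mm. A final 1 mm nudge barely moved it. The grip point reads 3.6 mm above the handle's nominal height at the top, probably because I gripped the handle slightly above its centre.
- **Other items:** The workpiece is on the raised platen. By eye, the jar, V-block and brush are where they started.

The last picture was taken just before the final nudge, so nothing after that was checked by camera. I did not measure the platen's lift height separately.

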